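# Close the split tube furnace on its locating pin and hold it shut

### The job

Close the split tube furnace for its next run: swing the raised upper half gently down onto the lower half, then take the knobbed locating pin out of its drilled rest and push it down through the front lugs of both halves until its collar sits on the upper lug. Finish holding: keep the fingers on the pin's knob and keep pressing it down, firmly enough that the springy seal stays squeezed and the halves stay fully shut, metal to metal; a colleague will fasten the latches meanwhile. Leave the other things on the bench as they are.

Things in the scene. Friction and masses are not known exactly. Their poses are not given: they have to be found in the camera images.
- furnace: the split tube furnace: dark grey cylinder 200 mm long and 164 mm across, lying along the frame's y on a 190 x 190 mm base, split at mid-height. The frame's origin is at the centre of the underside, on the bench; x points from the front (handle and lug side) to the hinge side, z up. It is fixed to the bench. The split plane is at z = 120 mm and the hinge axis runs along y at x = +90, z = 120 mm. Shut, the highest point is z = 202 mm
- lid (a joint): opening angle of the upper half (0.8 kg), rad: 0 = shut, metal to metal; growing = front rising; 1.25 = fully open. The stiff hinge holds it above 0.7; lower down it sinks slowly (damped) and rests on the lower half's springy rope seal at about 0.03 (front edge 6 mm up). At the lug about 11 N down squeezes the seal to 0, 15 N is safe; under about 5 N it lifts again
- lid_handle (a point): middle of the black round grip bar, 12 mm thick and 76 mm long along the furnace's y, on the upper half; moves with it. Shut, it is at x = -135, y = +45, z = 132 mm of the furnace frame, with 47 mm free behind it to the shell; it is held by a post at each end of the bar (y = 7 and 83 mm)
- upper_hole (a point): centre of the pin hole (13 mm wide, through, chamfered) at the top face of the upper half's steel lug, 54 x 46 x 12 mm; moves with the upper half. Shut, it is at x = -112, y = -50, z = 132 mm of the furnace frame, 30 mm in front of the shell
- lower_hole (a point): centre of the pin hole (13 mm wide, through) at the top face of the lower half's lug, 12 mm thick, fixed, at x = -112, y = -50, z = 120 mm of the furnace frame, straight below the upper hole when shut
- pin_knob (a point): the locating pin (80 g), at half height of its black knob, 26 mm wide and 34 mm high; z along the pin, up. From here the underside of the steel collar (24 mm wide, 4 mm thick) is 21 mm below, the knob's top 17 mm above, and the tip of the shank 63 mm below; the shank is 10 mm thick and 42 mm long below the collar, with a 5 mm tapered nose. At the start it stands upright in the rest's hole, the collar on the rest's top
- pin_collar (a point): centre of the underside of the pin's collar, 21 mm below pin_knob
- pin_tip (a point): the tip of the pin's shank, 63 mm below pin_knob
- pin_rest: aluminium block 60 x 60 x 50 mm, fixed on the bench, with the pin standing in its 11.6 mm centre hole; origin at the centre of its underside
- meter: bystander: grey hand-held thermometer lying flat, 150 x 76 x 30 mm, origin at the centre of its underside
- screwdriver: bystander: screwdriver lying on the bench
- sleeve: bystander: aluminium insert standing upright, 35 mm wide, 110 mm high, origin at the centre of its underside
Not all that is in view belongs to the job. Leave any red or yellow look-alike of the part that bears pin_knob alone.

How it is judged:
On the way, in this order (a step that is already met when the one before it is completed fails the run):
1. the upper half is lowered onto the seal of the lower half (value of joint lid below 0.06 rad), for 0.2 s.
2. the pin is out of its rest and through both lugs, the upper half still down (value of joint lid below 0.06 rad and horizontal distance between pin_tip and lower_hole below 0.005 m and z of pin_tip in the frame of furnace below 0.105 m), for 0.1 s.
At the end, for the whole second after the job is handed in: upper half shut metal to metal (joint below 0.008 rad); pin through both lugs, collar within 5 mm of the upper hole, tip within 5 mm of the hole axis and 26 mm or more below the split plane; fingers still on the pin, pressing it on the lug with over 4 N, for the last second (value of joint lid below 0.008 rad and horizontal distance between pin_tip and lower_hole below 0.005 m and z of pin_tip in the frame of furnace below 0.094 m and distance between pin_collar and upper_hole below 0.005 m and contact force between pin and furnace above 4 N and contact force between the fingers and pin above 4 N); the arm keeps its last pose, push and grip.
It fails at once if the upper half is slammed (velocity of joint lid below -2.5 rad/s).
It fails at once if a bystander is moved (distance of any of meter, screwdriver, sleeve from where it was at the start of the episode above 0.03 m).
It also fails if it takes over 53 s, if anything falls off the work surface, if the arm or the gripper's body presses on something with over 40 N, if the wrist force passes 120 N, or if a joint passes its speed limit or range.

### The arm

A 6-joint arm with a two-finger parallel gripper is mounted at the origin on the work surface. World frame = base frame: x ahead of the robot, y to its left, z up, the work surface at z = 0. Lengths are in m, angles in rad, forces in N, time in s.
With the tool pointing down it reaches from about 0.325 to 0.85 m from the base axis. Payload 15.5 kg.
Tool frame: the origin (TCP) lies midway between the tips of the shut fingers; the grasp point (between the pads) lies r.tcp_to_grasp behind it (r.tcp_to_grasp is the distance from the TCP to the grasp point, in m); x points along the fingers, z is the direction in which the jaws open and shut, and the axes are right-handed (so a half turn about x gives the same grasp; the last joint's range is limited). The gripper opens to 91 mm and grips with 3 to 60 N. Pads are 32 mm wide; open, the fingers measure 118 mm over their backs; the gripper's body (76 mm by 178 mm) begins 60 mm behind the grasp point.
Start: joints at [1.103, 0.494, 1.345, -0, 1.302, -0.096], TCP at [0.228, 0.582, 0.214] pointing down, gripper open.
Joint ranges: [-2.91, 2.91], [-0.82, 2.16], [0.22, 2.67], [-1.22, 4.37], [0.12, 2.79], [-3.08, 3.08]. Speed limits (rad/s): [1.89, 1.89, 2.57, 3.01, 3.01, 3.01].

### API

Orientations are given as a rotation vector (axis times angle).
In Python, from cell import r gives the robot as it stands.
- The arm moves only by the tool arm_command, never from a script. Its argument "series" is a list of rows, each a list of 5 numbers: the shift along the world's x, y, z in units of 0.05 m (1.0 is 0.05 m), then the turn about the world's z in units of 0.5 rad (1.0 is 0.5 rad), then the opening, from 0 (shut) to 1 (fully open). In form: [[dx, dy, dz, turn, grip], ...]. A call has 1 to 8 rows; each row shifts and turns the commanded pose from where the row before left it; what a row does not reach is not made up. A row lasts 1/8 s, in which the tool goes at most 62.5 mm and 10.7 degrees, less where a joint would pass 70% of its speed; a pose out of reach is approached as far as the arm can. A call with a number of a shift or a turn outside -1 to 1 is refused whole. A call with a gripper value outside its range is refused whole. The fingers move at their own pace and stop on an object; "newtons" is the grip in N (left out, the last holds). Time passes only in rows, so rows that do not move let the fingers close. It gives the time, the measured TCP pose, the force and the opening at its end, in the units of the state.
- r.sense(): the state, without advancing time (a new reading comes with each control period).
- r.snapshot(name): name is "side" or "top" or "wrist"; returns (picture, depth): 420x560x3 uint8, red, green, blue; 420x560 float32, m along the optical axis (not along the pixel's ray), 0 where there is no reading.
- r.calibration(name): a dict with "intrinsics" (3x3 intrinsics, pixels), "dist" ([k1, k2, p1, p2, k3] as OpenCV has them; the pictures are not rectified), "position" and "attitude" of the camera in the world. Camera axes: x right, y up, looking along -z (the intrinsics and any distortion apply to the point x, -y, -z); pixel columns grow to the right and rows downward; lengths in m; the calibration is good to about 2 mm. A picture is of the moment at which its call begins: read the wrist's pose just before it. calibration takes no time and is no camera call; for the wrist camera it gives the pose at the moment of the call.
- r.finish_job(): hands the job in, once; it reports no verdict.
The state is a dict: "clock": time; "joints": joint angles; "joint_velocities": joint speeds; "joint_efforts": joint torques, N m; "eef_pos": TCP position; "eef_rot": TCP orientation; "force": force on the tool from outside, world axes, zero at the start; "moment": the same for the moment, N m; "grip_width": finger opening in m.
Only numpy, scipy, OpenCV 4.12 (cv2) and the standard library are available. Lean on these libraries where they do the work, as an engineer would, in place of code of your own. Each camera call takes 0.05 s, during which the arm holds its last target.

## Working session

There is one attempt and no reset: what is moved stays moved. The work goes in short steps, Python scripts to look and compute and a tool call to move; the robot and the scene stay as the last step left them, time stands still between calls to the robot, and variables do not carry over. Pictures are saved under pics/ and viewed, and the job is handed in when it is done.

Besides the shell and the picture viewer there is one more tool, called after ">>>" as name(argument=value, ...) on one line, values as JSON. arm_command: Moves the arm, as the interface text tells. Shifts and turns lie within -1 to 1; 1 stands for 0.05 m of shift or 0.5 rad of turn. Its arguments: {"type":"object","properties":{"series":{"type":"array","items":{"type":"array","items":{"type":"number","minimum":-1,"maximum":1}}},"newtons":{"type":"number"}},"required":["series"]}

```bash
ls; mkdir -p pics
python3 - <<'E'
from cell import r
import cv2,numpy as np
print(r.sense(), r.tcp_to_grasp)
for n in ["side","top","wrist"]:
    c=r.calibration(n);print(n,c)
    p,d=r.snapshot(n)
    cv2.imwrite(f"pics/{n}0.png",p[...,::-1]);np.savez(f"pics/{n}0.npz",p=p,d=d,**{k:np.array(v) for k,v in c.items()})
print(r.sense()['clock'])
E
```

```text
pics
{'clock': 0.0, 'joints': array([ 1.10249311e+00,  4.94201541e-01,  1.34613694e+00, -5.12993293e-06,
        1.30249785e+00, -9.54777361e-02]), 'joint_velocities': array([0.00061066, 0.00074341, 0.00158753, 0.00090955, 0.00051289,
       0.00084599]), 'joint_efforts': array([-6.63615301e-04, -8.78813267e+01, -3.81863451e+01,  7.05914455e-02,
        5.32436895e-02, -6.92490084e-05]), 'eef_pos': array([0.22746651, 0.58172462, 0.21332489]), 'eef_rot': array([-0.93097726,  1.36393704,  0.92997977]), 'force': array([-0.17832208,  0.34832518, -0.20305386]), 'moment': array([ 0.03248696, -0.05390324, -0.03065556]), 'grip_width': 0.09133047440599966} 0.0188
side {'intrinsics': array([[392.72743409,   0.        , 275.88490723],
       [  0.        , 392.72743409, 209.28192924],
       [  0.        ,   0.        ,   1.        ]]), 'dist': array([-0.07980979,  0.        ,  0.        ,  0.        ,  0.        ]), 'position': array([ 0.181842  , -0.67128136,  0.59719121]), 'attitude': array([ 0.95894517, -0.28147103, -0.46873219])}
top {'intrinsics': array([[457.26350091,   0.        , 279.9532697 ],
       [  0.        , 457.26350091, 205.07320708],
       [  0.        ,   0.        ,   1.        ]]), 'dist': array([0.01669173, 0.        , 0.        , 0.        , 0.        ]), 'position': array([ 0.46708327, -0.04413498,  1.1664292 ]), 'attitude': array([ 0.06402608, -0.06185171, -1.57160479])}
wrist {'intrinsics': array([[334.33039395,   0.        , 277.50448071],
       [  0.        , 334.33039395, 212.62449568],
       [  0.        ,   0.        ,   1.        ]]), 'dist': array([-0.07511137,  0.        ,  0.        ,  0.        ,  0.        ]), 'position': array([0.16430355, 0.60756933, 0.3850495 ]), 'attitude': array([-0.21791837, -0.14729811,  1.19164879])}
0.15
```

View pics/side0.png

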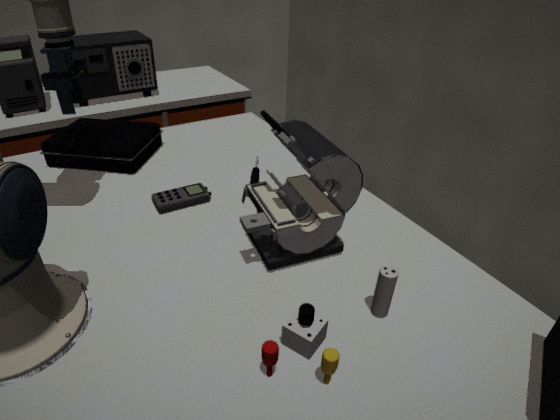

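View pics/top0.png

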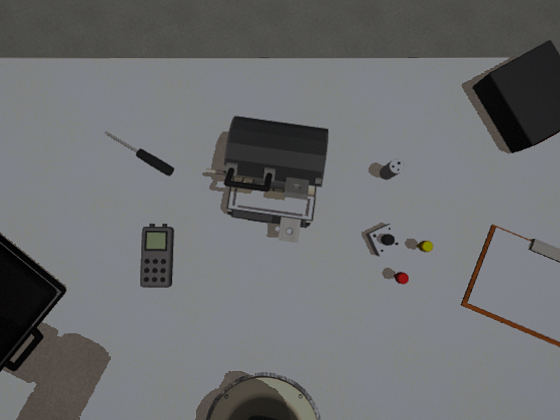

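View pics/wrist0.png

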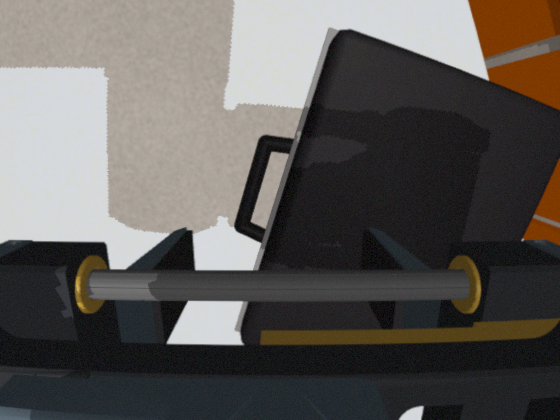

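The side view shows the open furnace at (300,200), with its handle at (270,122) and lower lug at (253,221). The pin with the black knob stands in its rest at (306,313), with a red look-alike at (270,352) and a yellow one at (330,360). In the top view the lower lug hole is near (289,231), the handle bar near (250,183), the black knob at (388,240), red at (402,278) and yellow at (426,246). The black knob in the aluminium block is the one to take.

```bash
cat > h.py <<'E'
import numpy as np,cv2
from scipy.spatial.transform import Rotation as R
def ray(c,uv):
    uv=np.array(uv,float).reshape(-1,1,2)
    q=cv2.undistortPoints(uv,np.array(c['intrinsics']),np.array(c['dist'])).reshape(-1,2)
    d=np.c_[q[:,0],-q[:,1],-np.ones(len(q))]
    return np.array(c['position']),R.from_rotvec(c['attitude']).apply(d)
def onplane(c,uv,z):
    o,d=ray(c,uv);return o+d*((z-o[2])/d[:,2])[:,None]
def cloud(c,depth):
    v,u=np.mgrid[:depth.shape[0],:depth.shape[1]]
    o,d=ray(c,np.c_[u.ravel(),v.ravel()])
    return (o+d*depth.ravel()[:,None]).reshape(*depth.shape,3)
def proj(c,P):
    Rm=R.from_rotvec(c['attitude']);p=Rm.inv().apply(np.atleast_2d(P)-c['position'])
    p=p*[1,-1,-1]
    return cv2.projectPoints(p,np.zeros(3),np.zeros(3),np.array(c['intrinsics']),np.array(c['dist']))[0].reshape(-1,2)
def load(n): return np.load(f'pics/{n}.npz')
def crop(img,x0,y0,x1,y1,s,name):
    im=cv2.resize(img[y0:y1,x0:x1,::-1],None,fx=s,fy=s,interpolation=cv2.INTER_CUBIC);im=np.clip(im.astype(float)*1.6,0,255).astype(np.uint8);cv2.imwrite(name,im)
E
python3 - <<'E'
from h import *
t=load('top0');s=load('side0')
crop(t['p'],195,105,345,255,4,'pics/topc.png')
crop(t['p'],350,210,450,300,6,'pics/topp.png')
crop(s['p'],220,95,370,275,3.3,'pics/sidec.png')
C=cloud(t,t['d']);
for n,(u,v) in dict(knob=(388,240),lug=(288,238),rest=(378,246),bar=(250,186),lugup=(297,186),meter=(157,260),sleeve=(392,167),floor=(330,300),base=(205,173),rim=(270,222)).items(): print(n,C[v,u].round(4))
E
```

```text
knob [ 0.4709 -0.2968  0.086 ]
lug [ 0.4757 -0.061   0.1203]
rest [ 0.4566 -0.2809  0.049 ]
bar [0.5722 0.0135 0.3089]
lugup [ 0.5757 -0.0763  0.2788]
meter [0.423  0.2608 0.0304]
sleeve [ 0.6402 -0.3036  0.1116]
floor [ 0.3208 -0.1682 -0.0019]
base [ 0.6446  0.1509 -0.0049]
rim [ 0.5161 -0.0179  0.0325]
```

View pics/topc.png

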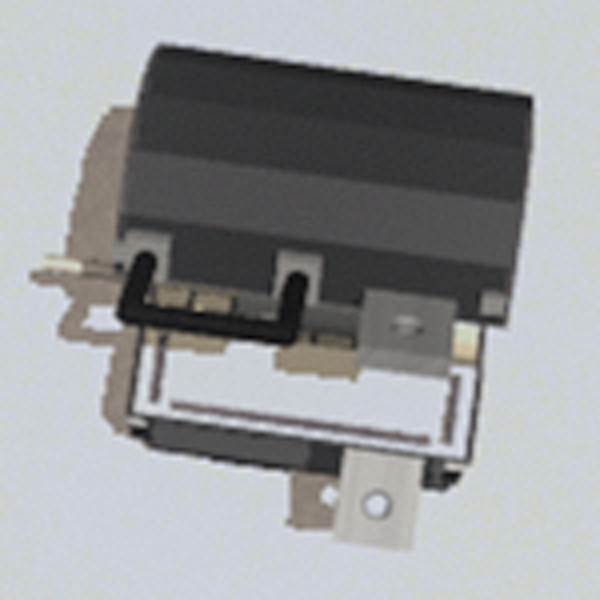

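View pics/topp.png

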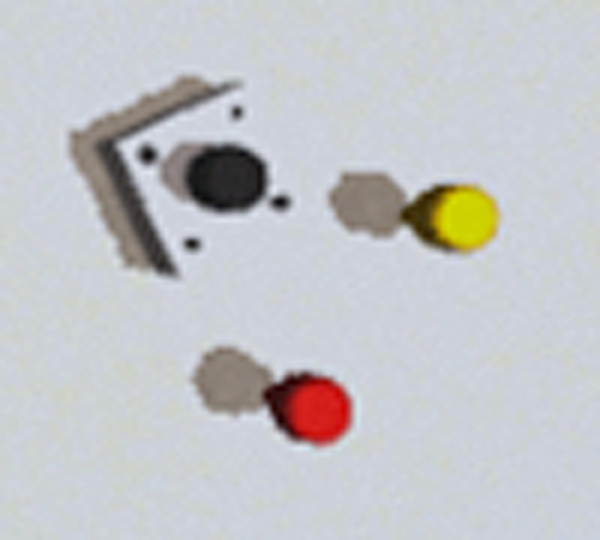

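View pics/sidec.png

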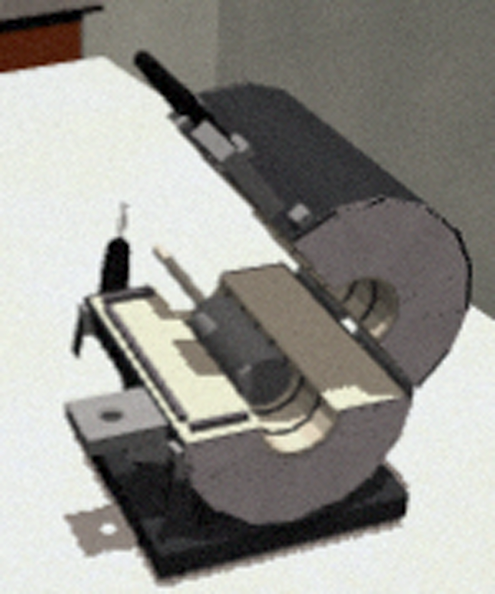

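The crops show the lower lug hole at top (288.9,230.9) and side (253.5,220.6), and the handle bar between crop (130,318) and (290,330). The black knob stands in the aluminium block. The red and yellow ones stand free on the bench, so I'm leaving those alone.

Run:
```python
from h import *
t=load('top0');s=load('side0')
C=cloud(t,t['d']);p=t['p'].astype(int)
def tri(a,b):
    o1,d1=ray(t,a);o2,d2=ray(s,b);d1=d1[0];d2=d2[0]
    k=np.linalg.lstsq(np.c_[d1,-d2],o2-o1,rcond=None)[0]
    A=o1+k[0]*d1;B=o2+k[1]*d2;return (A+B)/2,np.linalg.norm(A-B)
print('hole plane',onplane(t,[288.9,230.9],.12),onplane(s,[253.3,220.5],.12),tri([288.9,230.9],[253.3,220.5]))
# lower lug cloud
m=(abs(C[...,2]-.12)<.006); m[:225]=0; m[:,:265]=0;m[245:]=0;m[:,310:]=0
ys,xs=np.nonzero(m);rect=cv2.minAreaRect(C[m][:,:2].astype(np.float32));print('lug rect',rect)
# bar
m=(p.sum(2)<90)&(C[...,2]>.28);m[:165]=0;m[195:]=0;m[:,:220]=0;m[:,275:]=0
P=C[m];print(len(P),P.min(0),P.max(0))
f=P[P[:,2]>.30]
from numpy.linalg import svd
u,sv,vt=svd(f-f.mean(0),full_matrices=False);print('bar',f.mean(0),vt[0],sv,f.min(0),f.max(0))
# knob, rest
hsv=cv2.cvtColor(t['p'],cv2.COLOR_RGB2HSV)
m=((p.sum(2)<110)&(C[...,2]>.08)).astype(np.uint8);m[:, :370]=0;m[:,410:]=0;m[:225]=0;m[255:]=0
ys,xs=np.nonzero(m);print('knob px',xs.mean(),ys.mean(),len(xs),C[m>0].mean(0),onplane(t,[xs.mean(),ys.mean()],.088))
m=(abs(C[...,2]-.05)<.008);m[:, :355]=0;m[:,415:]=0;m[:215]=0;m[265:]=0
P=C[m];print('rest rect',cv2.minAreaRect(P[:,:2].astype(np.float32)))
m=((s['p'].astype(int).sum(2)<70)).astype(np.uint8);m[:300]=0;m[330:]=0;m[:,:290]=0;m[:,325:]=0
ys,xs=np.nonzero(m);print('side knob',xs.min(),xs.max(),ys.min(),ys.max(),xs.mean(),ys.mean(),onplane(s,[xs.mean(),ys.mean()],.071))
# upper lid lug
```

```text
hole plane [[ 0.4918583 -0.063103   0.12     ]] [[ 0.49194714 -0.06409093  0.12      ]] (array([ 0.49210245, -0.06322549,  0.1194    ]), np.float64(0.0005109717341425068))
lug rect ((0.48790159821510315, -0.06133035570383072), (0.045749861747026443, 0.04107404872775078), 82.02748107910156)
316 [ 0.56467358 -0.02370606  0.28009159] [0.60325337 0.0612512  0.31280348]
bar [0.5739317  0.02067784 0.30653931] [-0.14376864 -0.98960699 -0.00293108] [0.3818808  0.0519902  0.02655687] [ 0.56467358 -0.02040942  0.30019166] [0.58841801 0.0612512  0.31280348]
knob px 388.280487804878 239.3658536585366 82 [ 0.47242886 -0.29735102  0.08649929] [[ 0.47242002 -0.29700347  0.088     ]]
rest rect ((0.47188201546669006, -0.29964563250541687), (0.06000961735844612, 0.06109243258833885), 25.021549224853516)
side knob 290 321 304 325 306.0673758865248 314.7304964539007 [[ 0.4730852  -0.29954086  0.071     ]]
```

Run:
```python
from h import *
from cell import r
s=r.sense();M=R.from_rotvec(s['eef_rot']).as_matrix();print(M.round(3))
a=np.arctan2(M[1,2],M[0,2]);
for t in (-.142,-.142+np.pi/2): 
    d=(t-a+np.pi/2)%np.pi-np.pi/2;print('turn',d,'units',d/.5)
```

```text
[[-0.    -0.931  0.364]
 [-0.001  0.364  0.931]
 [-1.     0.    -0.001]]
turn -1.3399929308753746 units -2.6799858617507493
turn 0.23080339591952193 units 0.46160679183904385
```

>>> arm_command(series=[[0.579,-0.935,0.37,-0.223,0.5],[0.579,-0.935,0.37,-0.223,0.5],[0.579,-0.935,0.37,-0.223,0.5],[0.579,-0.935,0.37,-0.223,0.5],[0.579,-0.935,0.37,-0.223,0.5],[0.579,-0.935,0.37,-0.223,0.5],[0.579,-0.935,0.37,-0.223,0.5],[0.579,-0.935,0.37,-0.223,0.5]])

```text
clock: 1.15
eef_pos: [0.4598, 0.2064, 0.3625]
eef_rot: [-0.237, 1.558, 0.237]
force: [1.1, 0.7, 0.4]
grip_width: 0.0453
```

>>> arm_command(series=[[0.579,-0.935,0,-0.223,0.5],[0.579,-0.935,0,-0.223,0.5],[0.579,-0.935,0,-0.223,0.5],[0.579,-0.935,0,-0.223,0.5],[0,0,0,0,0.5],[0,0,0,0,0.5]])

```text
clock: 1.9
eef_pos: [0.5747, 0.0212, 0.3616]
eef_rot: [0.11, 1.569, -0.11]
force: [0.5, 0.4, -0.2]
grip_width: 0.046
```

```bash
cat >> h.py <<'E'
def snap(n,tag):
    from cell import r
    c=r.calibration(n);p,d=r.snapshot(n)
    cv2.imwrite(f"pics/{tag}.png",np.clip(p[...,::-1]*1.5,0,255).astype(np.uint8));np.savez(f"pics/{tag}.npz",p=p,d=d,**{k:np.array(v) for k,v in c.items()})
    return load(tag)
E
python3 - <<'E'
from h import *
from cell import r
s=r.sense();print(s['eef_pos'],R.from_rotvec(s['eef_rot']).as_matrix()[:,2],s['grip_width'],s['force'],s['joints'])
snap('wrist','w1')
E
```

```text
[0.57473153 0.02120116 0.36160494] [ 9.90246897e-01 -1.39321180e-01 -8.31573621e-04] 0.045994354582970916 [ 0.48129853  0.41554213 -0.22611578] [-6.70939182e-02  3.15977362e-01  1.23326390e+00  2.42565788e-04
  1.59316751e+00  7.26874097e-02]
```

View pics/w1.png

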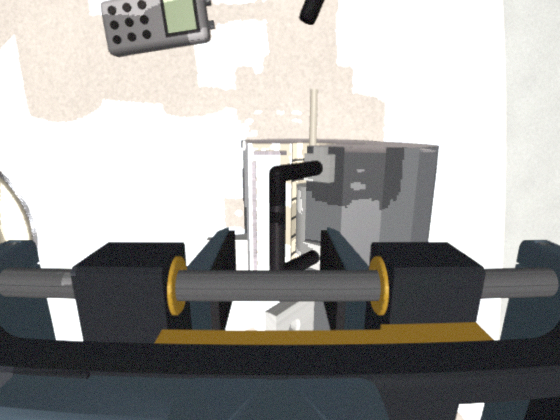

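The wrist view shows the handle bar at column 278, centred between the fingers (left about 215, right about 340). I'll lower the fingers around it.

>>> arm_command(series=[[0,0,-0.45,0,0.5],[0,0,-0.45,0,0.5],[0,0,-0.46,0,0.5],[0,0,0,0,0.5]])

```text
clock: 2.45
eef_pos: [0.5738, 0.0222, 0.2929]
eef_rot: [0.109, 1.571, -0.108]
force: [0.3, -0.2, 0.3]
grip_width: 0.0456
```

Run:
```python
from h import *
snap('side','s1')
p=load('s1')['p'];crop(p,180,60,400,260,3,'pics/s1c.png')
```

```text
(no output)
```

View pics/s1c.png

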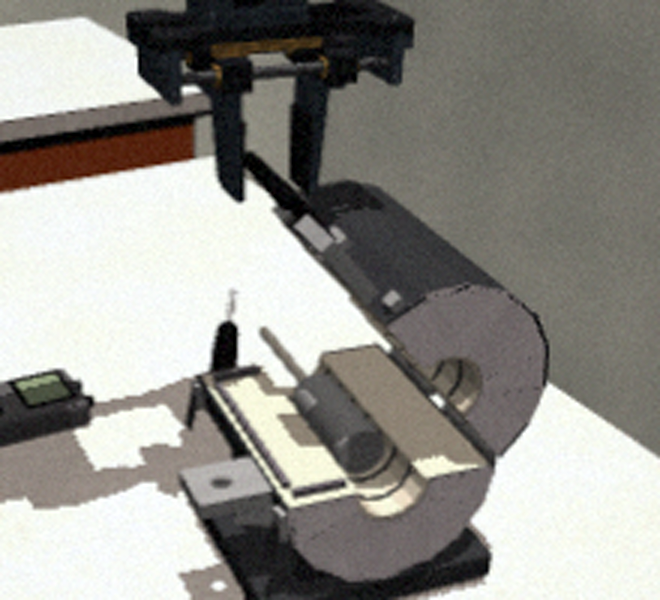

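>>> arm_command(series=[[-0.16,0.02,-0.05,0,0.5],[-0.16,0.02,-0.05,0,0.5],[-0.16,0.02,-0.15,0,0.5],[-0.16,0.02,-0.15,0,0.5],[-0.16,0.02,-0.15,0,0.5],[-0.16,0.02,-0.16,0,0.5]])

```text
clock: 3.25
eef_pos: [0.5264, 0.0271, 0.2578]
eef_rot: [0.11, 1.568, -0.11]
force: [2.0, 1.1, 0.3]
grip_width: 0.0456
```

>>> arm_command(series=[[-0.16,0.02,-0.16,0,0.5],[-0.16,0.02,-0.16,0,0.5],[-0.16,0.02,-0.17,0,0.5],[-0.16,0.02,-0.18,0,0.5],[0,0,0,0,0.5]])

```text
clock: 3.88
eef_pos: [0.4996, 0.0309, 0.2245]
eef_rot: [0.11, 1.559, -0.11]
force: [37.0, 0.1, -27.4]
grip_width: 0.0457
```

Run:
```python
from h import *
snap('side','s2')
p=load('s2')['p'];crop(p,180,60,400,260,3,'pics/s2c.png')
```

```text
(no output)
```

View pics/s2c.png

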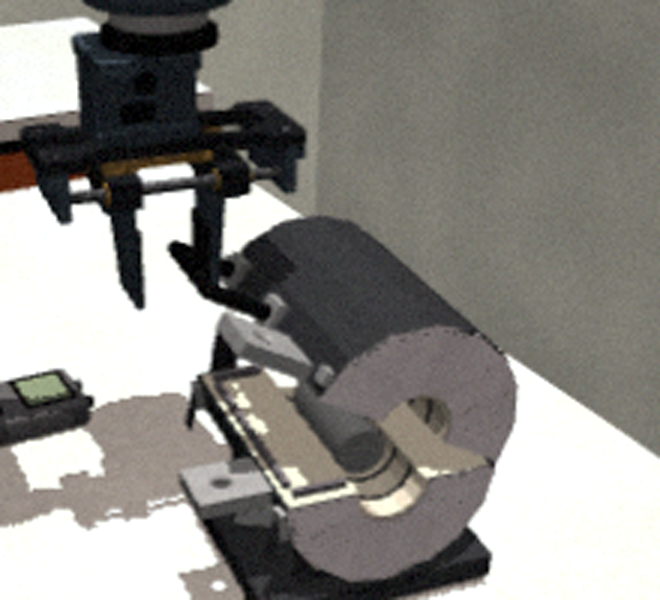

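The side view shows the upper half at about 0.5 rad, with the bar against the rear finger. Below 0.7 it sinks by itself, so I'll ease off the bar, lift clear and let it sink.

>>> arm_command(series=[[0.14,-0.02,-0.02,0,0.5],[0.1,-0.015,0,0,0.5],[0,0,0.3,0,0.7],[0,0,0.6,0,0.7],[0,0,0.9,0,0.7]])

```text
clock: 4.55
eef_pos: [0.506, 0.0294, 0.3139]
eef_rot: [0.11, 1.571, -0.11]
force: [1.2, 0.0, -0.3]
grip_width: 0.0641
```

Run:
```python
from h import *
snap('side','s3')
p=load('s3')['p'];crop(p,180,60,400,260,3,'pics/s3c.png')
```

```text
(no output)
```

View pics/s3c.png

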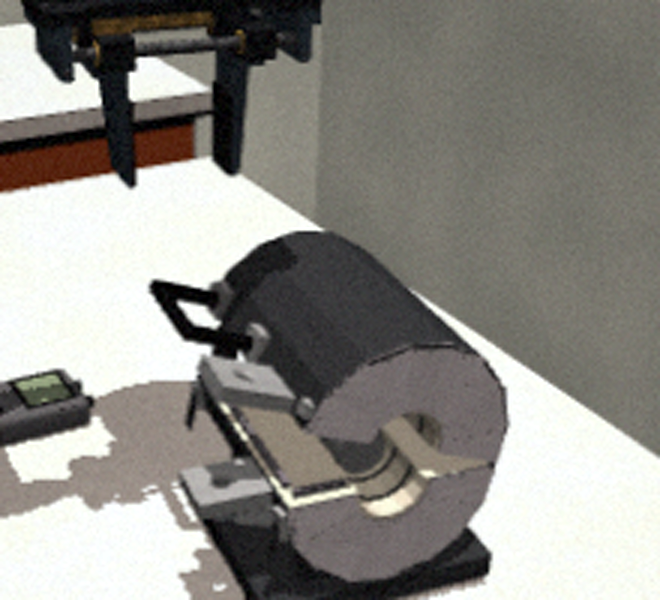

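The upper half is sinking freely, at roughly 0.3 rad in this view. I'll go to the pin in the meantime.

>>> arm_command(series=[[-0.096,-0.936,0,0,0.6],[-0.096,-0.936,0,0,0.6],[-0.096,-0.936,0,0,0.6],[-0.096,-0.936,0,0,0.6],[-0.096,-0.936,-0.6,0,0.6],[-0.096,-0.936,-0.7,0,0.6],[-0.096,-0.936,-0.7,0,0.6],[0,0,-0.8,0,0.6]])

```text
clock: 5.6
eef_pos: [0.4729, -0.3013, 0.1726]
eef_rot: [0.111, 1.567, -0.113]
force: [0.1, 0.7, -0.7]
grip_width: 0.0544
```

>>> arm_command(series=[[0,0,0,0,0.6],[0,0,0,0,0.6]])

```text
clock: 5.85
eef_pos: [0.4739, -0.2981, 0.1752]
eef_rot: [0.109, 1.567, -0.11]
force: [-0.2, 0.6, 0.5]
grip_width: 0.0548
```

Run:
```python
from h import *
from cell import r
s=r.sense();print(s['eef_pos'],R.from_rotvec(s['eef_rot']).as_matrix().round(4),s['grip_width'])
snap('wrist','w4');snap('side','s4');snap('top','t4')
```

```text
[ 0.47391745 -0.29813028  0.17520486] [[ 8.000e-04  1.390e-01  9.903e-01]
 [-5.000e-04  9.903e-01 -1.390e-01]
 [-1.000e+00 -4.000e-04  9.000e-04]] 0.05483743809560762
```

View pics/w4.png

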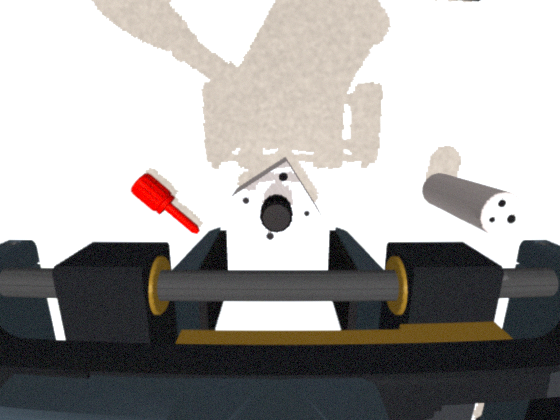

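View pics/s4.png

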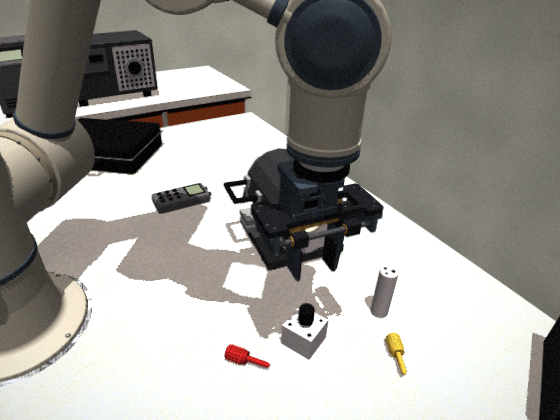

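View pics/t4.png

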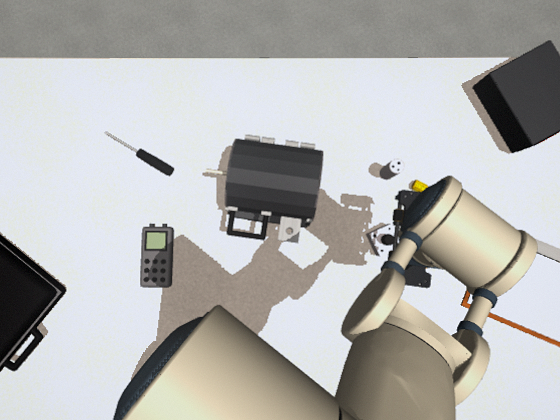

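The wrist view shows the black knob's top at about (276,212), with the sleeve at (500,212) and the red look-alike lying at (165,200). The top view shows the furnace closed, with the upper lug hole near (290,229). The red and yellow look-alikes are now lying down. I'll check when that happened.

Run:
```python
from h import *
im=[load(n)['p'][330:400,220:420] for n in('side0','s1','s2','s3','s4')]
crop(np.vstack(im),0,0,200,350,1.7,'pics/fall.png')
for n in ('w4',):
    w=load(n);p=w['p'].astype(int);C=cloud(w,w['d'])
    m=((p.sum(2)<120)&(abs(C[...,2]-.088)<.008)).astype(np.uint8);m[:170]=0;m[245:]=0;m[:,:240]=0;m[:,315:]=0
    ys,xs=np.nonzero(m);print(len(xs),C[m>0].mean(0),C[m>0].min(0),C[m>0].max(0),onplane(w,[xs.mean(),ys.mean()],.088))
    n_,l,st,ce=cv2.connectedComponentsWithStats(((p.sum(2)<150)).astype(np.uint8)[170:245,240:315]);print(st,ce)
    crop(w['p'],220,140,340,250,5,'pics/w4c.png')
t=load('t4');crop(t['p'],215,195,325,255,7,'pics/t4c.png')
C=cloud(t,t['d']);m=(abs(C[...,2]-.135)<.012);m[:205]=0;m[:,:270]=0;m[245:]=0;m[:,305:]=0
print('lug z',np.median(C[m],0))
y=load('s4')['p'].astype(int);m=(y[...,0]>90)&(y[...,1]>80)&(y[...,2]<50);m[:300]=0
v,u=np.nonzero(m);print('yellow',u.min(),u.max(),v.min(),v.max(),onplane(load('s4'),[[u[v.argmin()],v.min()],[u[v.argmax()],v.max()]],.01))
```

```text
407 [ 0.47429189 -0.29471851  0.08785959] [ 0.46161584 -0.30883878  0.08009704] [ 0.48597713 -0.28405341  0.09062296] [[ 0.47429903 -0.294663    0.088     ]]
[[   0    0   75   75 4657]
 [  39    4    8    6   40]
 [  21   25   31   37  895]
 [   4   29    4    4   11]
 [  66   42    2    3    6]
 [  28   64    4    5   16]] [[37.22439339 36.03006227]
 [42.825       6.55      ]
 [35.89273743 42.93519553]
 [ 5.54545455 30.36363636]
 [66.5        43.        ]
 [29.625      65.75      ]]
lug z [ 0.50021841 -0.06192228  0.13755983]
yellow 386 405 333 373 [[ 0.62141599 -0.37254076  0.01      ]
 [ 0.57918184 -0.44703471  0.01      ]]
```

View pics/fall.png

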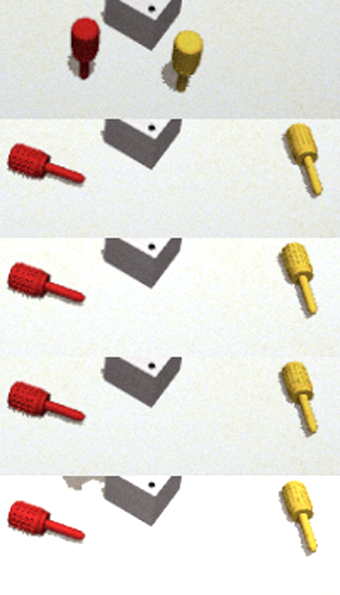

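View pics/w4c.png

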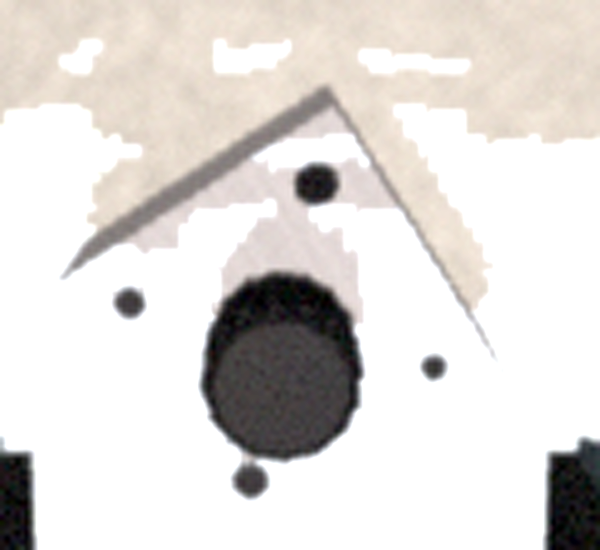

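View pics/t4c.png

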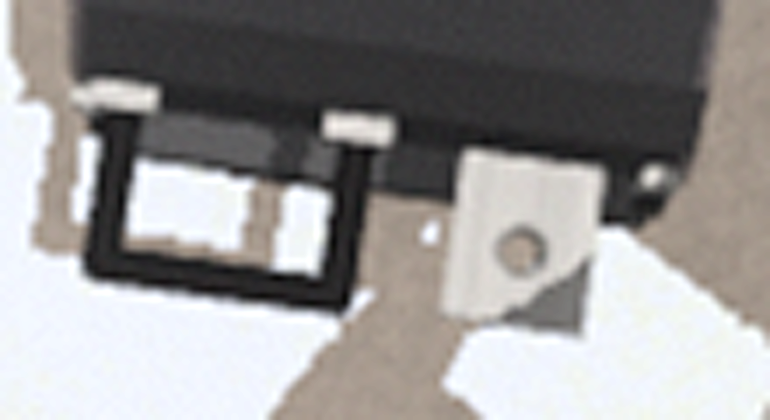

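Run:
```python
from h import *
t=load('t4');t0=load('top0');w=load('w4');s=load('s4');s0=load('side0')
print('upper hole top',onplane(t,[289.1,230.3],.138))
print('knob wrist',onplane(w,[276.4,217.7],.088))
p=s0['p'];crop(p,280,290,340,360,8,'pics/s0k.png')
crop(s['p'],230,200,310,260,8,'pics/s4h.png')
crop(t0['p'],365,220,415,260,12,'pics/t0k.png')
```

```text
upper hole top [[ 0.49277719 -0.06323035  0.138     ]]
knob wrist [[ 0.47376318 -0.29838441  0.088     ]]
```

View pics/s0k.png

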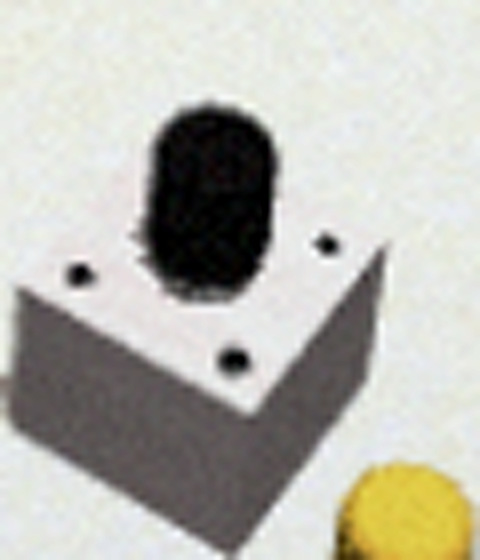

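View pics/t0k.png

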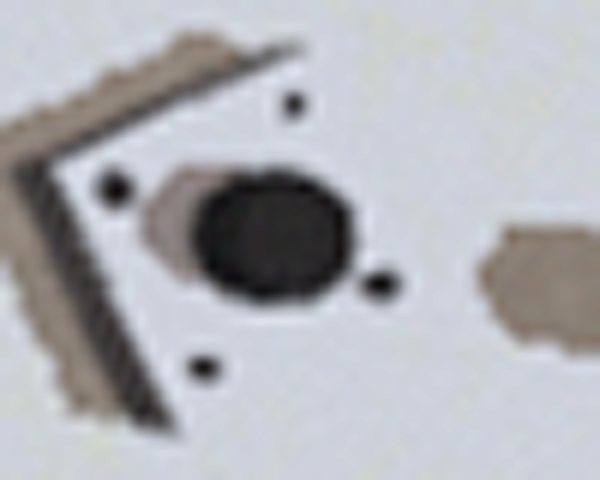

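>>> arm_command(series=[[0,-0.01,-0.6,0,0.6],[0,0,-0.6,0,0.6],[0,0,-0.6,0,0.6],[0,0,-0.56,0,0.6],[0,0,0,0,0.6]])

```text
clock: 6.62
eef_pos: [0.4731, -0.2982, 0.0555]
eef_rot: [0.11, 1.57, -0.109]
force: [1.0, -0.4, 1.1]
grip_width: 0.055
```

Run:
```python
from h import *
b=[115,190],[292,105],[381,286],[204,368]
t0=load('top0');P=onplane(t0,[[365+(u+.5)/12-.5,220+(v+.5)/12-.5] for u,v in b],.05);print(P.mean(0))
w=snap('wrist','w5');crop(w['p'],200,150,360,270,5,'pics/w5c.png')
```

```text
[ 0.47277622 -0.29845604  0.05      ]
```

View pics/w5c.png

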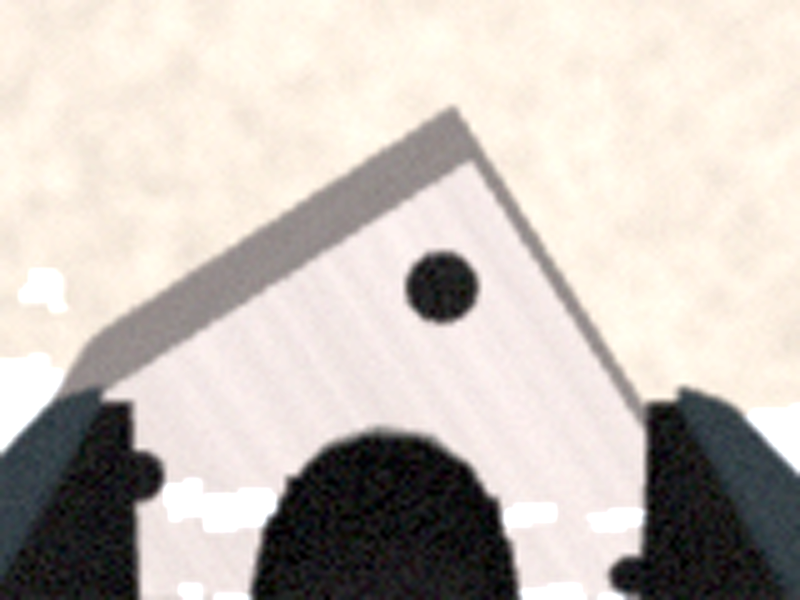

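The knob sits centred between the fingers (crop columns 255–520, fingers at 132 and 645). I'll close on it.

>>> arm_command(series=[[0,0,0,0,0.15],[0,0,0,0,0.15],[0,0,0,0,0.15],[0,0,0,0,0.15],[0,0,0,0,0.15]], newtons=45)

```text
clock: 7.3
eef_pos: [0.4736, -0.2989, 0.0565]
eef_rot: [0.11, 1.568, -0.11]
force: [-1.4, 1.2, 8.5]
grip_width: 0.0249
```

Run:
```python
from cell import r
s=r.sense();print(s['eef_pos'],s['grip_width'],s['force'],s['moment'])
```

```text
[ 0.4735627  -0.29892666  0.05649824] 0.024923933902372828 [-1.41226604  1.21664183  8.51489215] [ 0.05027673  0.39847938 -0.03402049]
```

>>> arm_command(series=[[0,0,0.2,0,0.15],[0,0,0.4,0,0.15],[0,0,0.6,0,0.15],[0,0,0.8,0,0.15],[0,0,0.8,0,0.15],[0,0,0.3,0,0.15],[0,0,0,0,0.15],[0,0,0,0,0.15]])

```text
clock: 8.3
eef_pos: [0.4728, -0.2983, 0.2096]
eef_rot: [0.111, 1.57, -0.109]
force: [0.0, -0.1, -1.1]
grip_width: 0.0254
```

Run:
```python
from h import *
from cell import r
s=r.sense();print(s['eef_pos'],s['grip_width'],s['force'])
w=snap('side','s6');crop(w['p'],220,150,400,380,2.6,'pics/s6c.png')
```

```text
[ 0.47283043 -0.29831694  0.20957831] 0.02535690835738179 [ 0.01841967 -0.14502726 -1.10274884]
```

View pics/s6c.png

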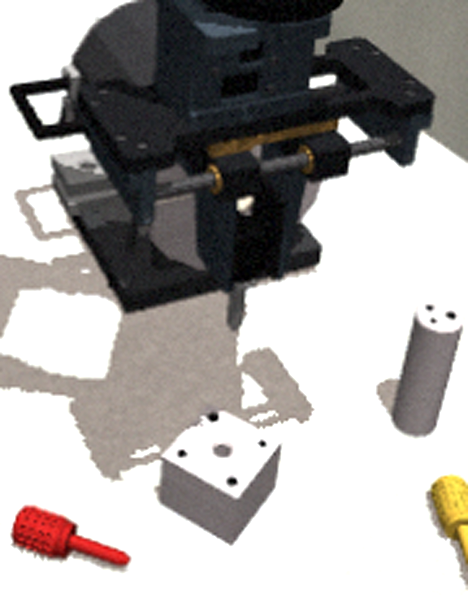

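The pin is out of the rest and hangs upright, tip at crop (236,328). I'll move it over the lug.

>>> arm_command(series=[[0.065,0.8,0,0,0.15],[0.065,0.8,0,0,0.15],[0.065,0.8,0,0,0.15],[0.065,0.8,0,0,0.15],[0.065,0.8,0,0,0.15],[0.065,0.7,0,0,0.15],[0,0,0,0,0.15],[0,0,0,0,0.15]])

```text
clock: 9.35
eef_pos: [0.4927, -0.064, 0.2102]
eef_rot: [0.11, 1.569, -0.11]
force: [0.2, 0.1, -0.6]
grip_width: 0.0251
```

Run:
```python
from h import *
from cell import r
s=r.sense();print(s['eef_pos'],s['grip_width'],s['force'])
w=snap('side','s7');crop(w['p'],215,160,325,260,7,'pics/s7c.png')
w=snap('wrist','w7')
print(onplane(load('s6'),[310.8,276.2],.161))
```

```text
[ 0.49266214 -0.06395026  0.21022105] 0.025134598681272772 [ 0.2034903   0.10429969 -0.56134683]
[[ 0.47503561 -0.29917317  0.161     ]]
```

View pics/s7c.png

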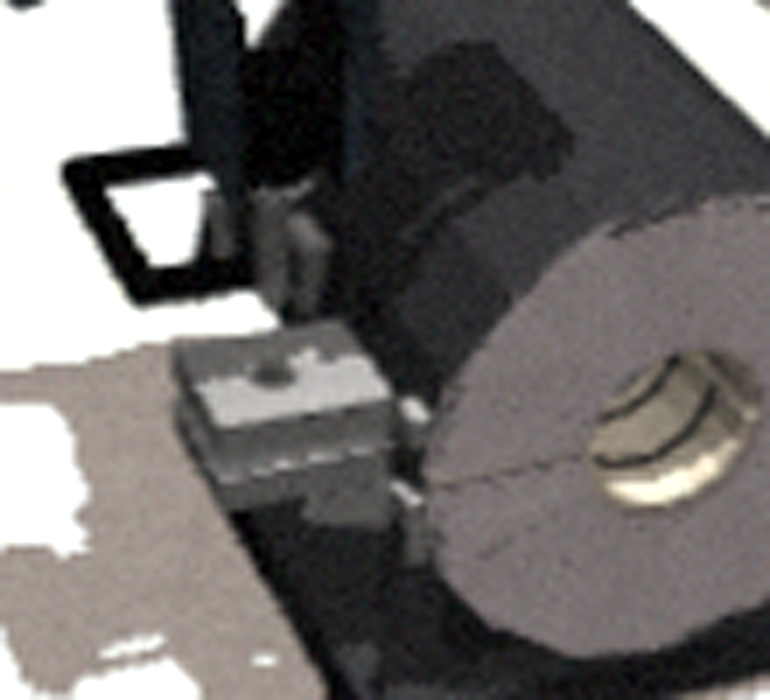

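View pics/w7.png

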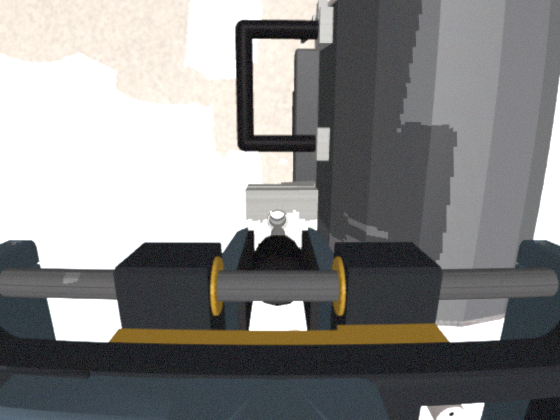

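View pics/s4h.png

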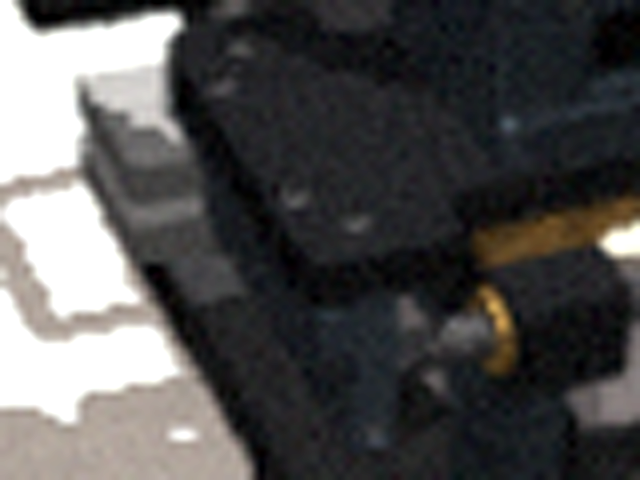

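Run:
```python
from h import *
s=load('s7')
print('hole',onplane(s,[253.4,212.9],.138))
for z in (.161,.166,.180,.195): print(z,(proj(s,[.4927,-.064,z])-[214.5,159.5])*7)
im=np.clip(s['p'][175:220,240:275].astype(float)*2.2,0,255).astype(np.uint8)
cv2.imwrite('pics/s7t.png',cv2.resize(im[...,::-1],None,fx=16,fy=13,interpolation=cv2.INTER_CUBIC))
w=load('w7');im=np.clip(w['p'][170:260,230:330].astype(float)*1,0,255).astype(np.uint8)
cv2.imwrite('pics/w7t.png',cv2.resize(im[...,::-1],None,fx=6.5,fy=6.5,interpolation=cv2.INTER_CUBIC))
```

```text
hole [[ 0.49317477 -0.06244046  0.138     ]]
0.161 [[272.78773032 311.91342714]]
0.166 [[272.67902813 297.54205672]]
0.18 [[272.37443567 256.78020799]]
0.195 [[272.04788539 212.23711954]]
```

View pics/s7t.png

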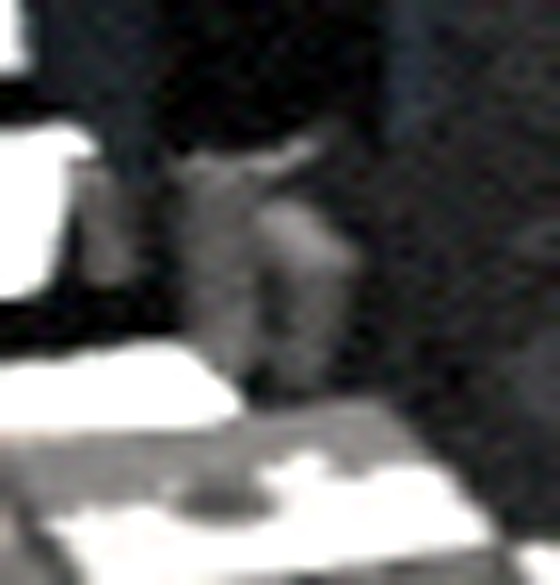

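View pics/w7t.png

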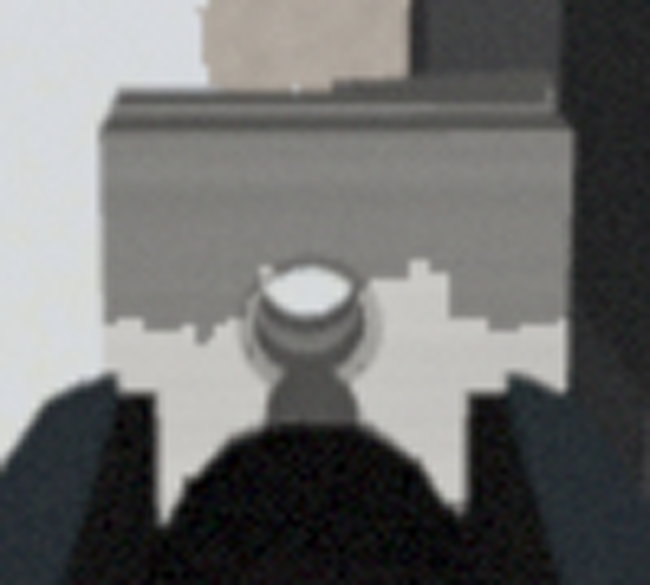

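Run:
```python
from h import *
w=load('w7')
f=lambda u,v:[230+(u+.5)/6.5-.5,170+(v+.5)/6.5-.5]
print('hole chamfer',onplane(w,f(313,330),.138), 'inner top rim',onplane(w,f(310,262),.126))
print('tip far edge',onplane(w,f(312,362),.161))
for P in ([.4927,-.064,.161],[.4922,-.0634,.138],[.4922,-.0634,.126]):
    u=proj(w,P)[0];print(P,(u-[229.5,169.5])*6.5)
th=np.linspace(0,6.28,13)
```

```text
hole chamfer [[ 0.49372287 -0.06274116  0.138     ]] inner top rim [[ 0.49409811 -0.05751509  0.126     ]]
tip far edge [[ 0.49400816 -0.05989394  0.161     ]]
[0.4927, -0.064, 0.161] [305.72322795 400.83647178]
[0.4922, -0.0634, 0.138] [301.35534455 337.65394122]
[0.4922, -0.0634, 0.126] [301.84754776 311.04650999]
```

Side and wrist views agree that the shank axis is over the hole to within about 1 mm. Wrist gives the hole at (0.4937,-0.0627) and the tip at about (0.494,-0.063), with the lug top at z≈0.138. I'll lower it slowly.

>>> arm_command(series=[[0,0.01,-0.15,0,0.15],[0,0,-0.15,0,0.15],[0,0,-0.1,0,0.15],[0,0,-0.08,0,0.15],[0,0,-0.08,0,0.15],[0,0,-0.08,0,0.15],[0,0,0,0,0.15]])

```text
clock: 10.32
eef_pos: [0.4928, -0.0632, 0.1787]
eef_rot: [0.11, 1.568, -0.11]
force: [0.3, -0.1, -0.9]
grip_width: 0.0249
```

>>> arm_command(series=[[0,0,-0.06,0,0.15],[0,0,-0.06,0,0.15],[0,0,0,0,0.15]])

```text
clock: 10.7
eef_pos: [0.4928, -0.0633, 0.1727]
eef_rot: [0.11, 1.568, -0.11]
force: [0.3, 0.3, -1.3]
grip_width: 0.0249
```

>>> arm_command(series=[[0,0,-0.08,0,0.15],[0,0,-0.08,0,0.15],[0,0,-0.08,0,0.15],[0,0,-0.08,0,0.15],[0,0,-0.08,0,0.15],[0,0,0,0,0.15]])

```text
clock: 11.45
eef_pos: [0.4928, -0.0632, 0.1526]
eef_rot: [0.11, 1.569, -0.11]
force: [-0.1, 0.4, -1.0]
grip_width: 0.0251
```

>>> arm_command(series=[[0,0,-0.06,0,0.15],[0,0,-0.06,0,0.15],[0,0,0,0,0.15]])

```text
clock: 11.82
eef_pos: [0.4928, -0.0632, 0.1467]
eef_rot: [0.11, 1.568, -0.11]
force: [-0.2, 0.7, -0.3]
grip_width: 0.025
```

>>> arm_command(series=[[0,0,-0.04,0,0.15],[0,0,-0.03,0,0.15],[0,0,0,0,0.15]], newtons=55)

```text
clock: 12.2
eef_pos: [0.493, -0.0633, 0.1434]
eef_rot: [0.11, 1.568, -0.11]
force: [0.1, -0.4, 0.6]
grip_width: 0.0249
```

>>> arm_command(series=[[0,0,-0.03,0,0.15],[0,0,-0.03,0,0.15],[0,0,0,0,0.15]])

```text
clock: 12.58
eef_pos: [0.4928, -0.0632, 0.1404]
eef_rot: [0.11, 1.568, -0.11]
force: [-1.4, 0.2, 2.3]
grip_width: 0.0249
```

>>> arm_command(series=[[0,0,-0.02,0,0.15],[0,0,-0.02,0,0.15],[0,0,0,0,0.15]])

```text
clock: 12.95
eef_pos: [0.4926, -0.0632, 0.1385]
eef_rot: [0.11, 1.569, -0.11]
force: [-3.9, -0.2, 5.6]
grip_width: 0.0249
```

>>> arm_command(series=[[0,0,-0.02,0,0.15],[0,0,0,0,0.15]])

```text
clock: 13.2
eef_pos: [0.4927, -0.0632, 0.1382]
eef_rot: [0.11, 1.568, -0.11]
force: [-8.5, 1.7, 25.5]
grip_width: 0.0249
```

The force has risen to 25 N and the TCP is at 0.138, about where the collar should seat on the shut lug. I'll let it settle and check.

>>> arm_command(series=[[0.01,0,0,0,0.15],[0,0,0,0,0.15],[0,0,0,0,0.15],[0,0,0,0,0.15]])

```text
clock: 13.7
eef_pos: [0.4927, -0.0632, 0.1382]
eef_rot: [0.11, 1.569, -0.11]
force: [-11.9, 0.9, 28.3]
grip_width: 0.0252
```

Run:
```python
from h import *
from cell import r
w=snap('side','s8');crop(w['p'],215,160,325,260,7,'pics/s8c.png')
w=snap('wrist','w8');crop(w['p'],200,150,360,270,5,'pics/w8c.png')
s=r.sense();print(s['eef_pos'],s['grip_width'],s['force'],s['moment'])
```

```text
[ 0.49272278 -0.06326113  0.13825598] 0.024969825766418142 [-11.80937358   1.10016034  27.21685811] [ 0.1130677   2.28878227 -0.0080502 ]
```

View pics/s8c.png

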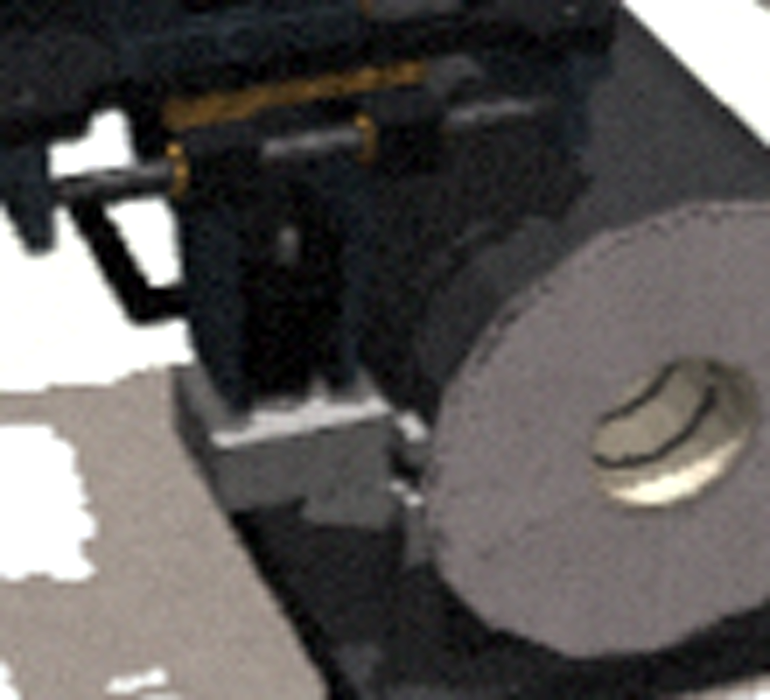

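View pics/w8c.png

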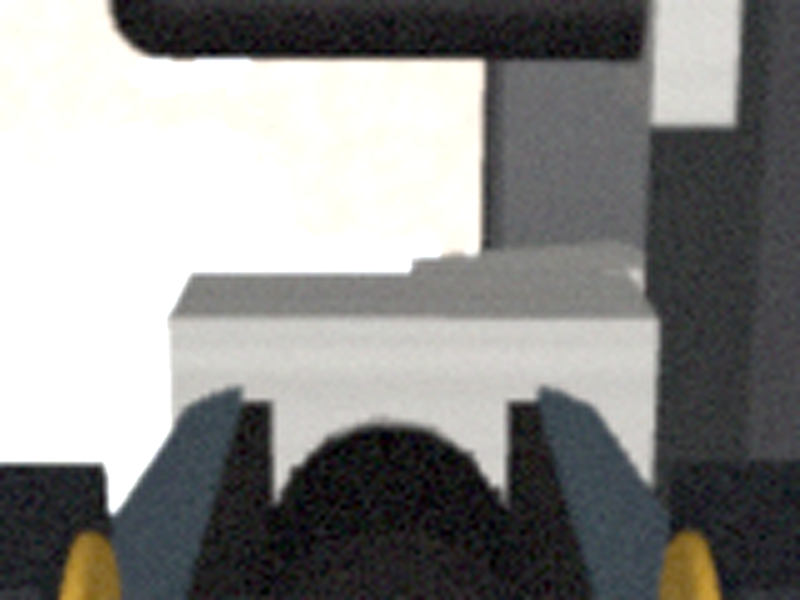

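>>> arm_command(series=[[-0.02,0,0,0,0.15],[0,0,0,0,0.15],[0,0,0,0,0.15],[0,0,0,0,0.15]])

```text
clock: 14.3
eef_pos: [0.4926, -0.0633, 0.1383]
eef_rot: [0.11, 1.567, -0.11]
force: [-6.3, 2.2, 21.8]
grip_width: 0.0249
```

>>> arm_command(series=[[0,0,0,0,0.15],[0,0,0,0,0.15],[0,0,0,0,0.15],[0,0,0,0,0.15],[0,0,0,0,0.15],[0,0,0,0,0.15]])

```text
clock: 15.05
eef_pos: [0.4927, -0.0633, 0.1383]
eef_rot: [0.11, 1.567, -0.11]
force: [-5.8, 1.5, 23.2]
grip_width: 0.0249
```

Run:
```python
from h import *
from cell import r
s=r.sense();print(s['clock'],s['eef_pos'],s['grip_width'],s['force'])
r.finish_job()
```

```text
15.05 [ 0.49266483 -0.06325398  0.13831374] 0.024899436405029302 [-5.76279149  1.50250236 23.15716616]
the job is handed in; nothing more can be done
```

The furnace is closed, and the pin is through both lugs with the fingers still gripping its knob and pressing it down. I handed the job in at 15.05 s, and no verdict was reported.

**What I did:** I pulled the lid handle from behind with the rear finger until the upper half was at about 0.5 rad. It then sank onto the seal by itself. I took the black-knobbed pin from its rest, lowered it through both lugs without resistance, and pressed the collar down.

**Last checks:**
- **Push:** about 23 N down, steady over the last second or so, with the grip set to 55 N.
- **Height:** the tool was at 0.138 m, where the collar should sit when the halves are shut. The force jumped from about 6 to 25 N within a fraction of a millimetre, which points to metal-to-metal contact.
- **Picture:** the side view showed no gap left between the lugs. I did not measure the lid angle directly.

**What was off:**
- A sideways load of about 6 N stayed on the pin. I had first nudged it the wrong way, to 12 N, then moved back.
- While I was pulling the handle, the force on the tool reached about 46 N (37 N sideways, 27 N vertical), more than I intended. It was on the finger, not the gripper's body, and I eased off right away.
- The finger opening read 25 mm, though the knob should be 26 mm wide.
- The red and yellow look-alikes fell over in the first 2.3 s, when the arm had not been near them. I did not touch them.
- I did not measure the meter, screwdriver and sleeve again at the end. The arm did not go near the meter or screwdriver, and it kept clear of the sleeve.

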